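# Park detector collars head to tail in their rack

### The job

One detector collar already stands against the end plate of the collar rack. Slide the other three in behind it from the open end, each kept the way up it stands now, so that flange-down and flange-up collars alternate along the row, every flange tucks under or over its neighbour's, and the row is in line, touching and packed tight against the end plate, which is the only way all four fit in the rack. Leave the tape roll and the source plate where they are.

Things in the scene. Friction and masses are not known exactly. Their poses are not given: they have to be found in the camera images.
- collar_a: Grey PVC flanged collar, hat-shaped: flange 98 mm across and 7 mm thick, neck 64 mm across, open bore 54 mm across right through, 46 mm tall over all, 0.1 to 0.18 kg. It stands flange down, neck up (flange from 0 to 7 mm above the bench, neck up to 46 mm). Origin: centre of its underside, on the bench; z up.
- collar_b: Grey PVC flanged collar, hat-shaped: flange 98 mm across and 7 mm thick, neck 64 mm across, open bore 54 mm across right through, 46 mm tall over all, 0.1 to 0.18 kg. It stands flange down, neck up (flange from 0 to 7 mm above the bench, neck up to 46 mm). Origin: centre of its underside, on the bench; z up.
- collar_c: Grey PVC flanged collar, hat-shaped: flange 98 mm across and 7 mm thick, neck 64 mm across, open bore 54 mm across right through, 46 mm tall over all, 0.1 to 0.18 kg. It stands the other way up, neck down and flange up (neck from 0 to 39 mm above the bench, flange at 39 to 46 mm). Origin: centre of its underside (the neck's end, on the bench); z up.
- collar_d: Grey PVC flanged collar, hat-shaped: flange 98 mm across and 7 mm thick, neck 64 mm across, open bore 54 mm across right through, 46 mm tall over all, 0.1 to 0.18 kg. It stands the other way up, neck down and flange up (neck from 0 to 39 mm above the bench, flange at 39 to 46 mm). Origin: centre of its underside (the neck's end, on the bench); z up.
- rack: Collar rack screwed to the bench: a lane 105 mm wide and 341 mm long with no floor (collars slide on the bench), between two aluminium rails 12 mm high and 3 mm thick (with a flat foot 2.5 mm high reaching 21 mm out from the lane). It is closed at its +y end by an end plate 52 mm high and open at its -y end, where the last 26 mm of the rails flare out by 0.38 rad. Origin: middle of the lane at bench level; y runs along the lane towards the end plate, x across it, z up.
- rack_stop (a point): Inner face of the end plate, on the lane's centre line at bench level; axes as the rack's. In a tight alternating row the collars' centres lie 49, 130, 211 and 292 mm from it (81 mm apart), towards -y.
- rack_mouth (a point): Open end of the lane, on its centre line at bench level, 341 mm from the end plate; axes as the rack's.
- tape: Bystander, loose: roll of cream masking tape lying flat, 104 mm across, 24 mm high. Origin: centre of its underside.
- plate: Bystander, loose: square aluminium source plate 100 x 100 x 6 mm with a low black disc on it. Origin: centre of its underside.
- detector: Bystander, fixed: black detector tube with a collar fitted, lying along x in an orange cradle, 320 mm long, 100 mm high. Origin: centre of the cradle's underside.
- brick: Bystander, fixed: lead shielding brick 200 x 100 mm, 50 mm high. Origin: centre of the underside; x along its length.
There are look-alikes about, which are no part of the job. Leave any turquoise look-alike of the collar_a alone.

How it is judged (in metres and radians):
At the end, for the whole second after the job is handed in: Four collars upright in the lane, flange-down and flange-up alternating, at rest, released; centres within 14 mm of the centre line and 49, 130, 211, 292 mm from the end plate (at most 8 mm nearer, or 6, 8, 10, 12 mm farther, first to fourth); tape and plate within 25 mm of their start ((((y of collar_a in the frame of rack_stop between -0.055 and -0.041 m or y of collar_a in the frame of rack_stop between -0.221 and -0.203 m) and (y of collar_b in the frame of rack_stop between -0.055 and -0.041 m or y of collar_b in the frame of rack_stop between -0.221 and -0.203 m) and (y of collar_c in the frame of rack_stop between -0.138 and -0.122 m or y of collar_c in the frame of rack_stop between -0.304 and -0.284 m) and (y of collar_d in the frame of rack_stop between -0.138 and -0.122 m or y of collar_d in the frame of rack_stop between -0.304 and -0.284 m)) or ((y of collar_c in the frame of rack_stop between -0.055 and -0.041 m or y of collar_c in the frame of rack_stop between -0.221 and -0.203 m) and (y of collar_d in the frame of rack_stop between -0.055 and -0.041 m or y of collar_d in the frame of rack_stop between -0.221 and -0.203 m) and (y of collar_a in the frame of rack_stop between -0.138 and -0.122 m or y of collar_a in the frame of rack_stop between -0.304 and -0.284 m) and (y of collar_b in the frame of rack_stop between -0.138 and -0.122 m or y of collar_b in the frame of rack_stop between -0.304 and -0.284 m))) and x of collar_a in the frame of rack_stop between -0.014 and 0.014 m and angle between each of collar_a, collar_b, collar_c, collar_d's own z axis and vertical below 0.06 rad and height (world z) of each of collar_a, collar_b, collar_c, collar_d below 0.004 m and linear speed of each of collar_a, collar_b, collar_c, collar_d below 0.01 m/s and x of collar_b in the frame of rack_stop between -0.014 and 0.014 m and x of collar_c in the frame of rack_stop between -0.014 and 0.014 m and x of collar_d in the frame of rack_stop between -0.014 and 0.014 m); the robot touches nothing.
It fails at once if the tape roll is pushed away (more than 25 mm) (distance of tape from where it was at the start of the episode above 0.025 m).
It fails at once if the source plate is pushed away (more than 25 mm) (distance of plate from where it was at the start of the episode above 0.025 m).
It also fails if it takes over 72 s, if anything falls off the work surface, if the arm or the gripper's body presses on something with over 40 N, if the wrist force passes 120 N, or if a joint passes its speed limit or range.

### The arm

A 6-joint arm with a two-finger parallel gripper is mounted at the origin on the work surface. World frame = base frame: x ahead of the robot, y to its left, z up, the work surface at z = 0. Lengths are in mm, angles in rad, forces in N, time in s.
With the tool pointing down it reaches from about 325 to 925 mm from the base axis. Payload 3.1 kg.
Tool frame: the origin (TCP) lies midway between the tips of the shut fingers; the grasp point (between the pads) lies 19 mm behind it; z points along the fingers, x is the direction in which the jaws open and shut, and the axes are right-handed (so a half turn about z gives the same grasp; the last joint's range is limited). The gripper opens to 85 mm and grips with 20 to 120 N. Pads are 22 mm wide; open, the fingers measure 114 mm over their backs; the gripper's body (76 mm by 85 mm) begins 54 mm behind the grasp point. The pads swing forward as they close: fully open they stand 13 mm farther back than shut.
Start: joints at [1.012, 0.217, 1.613, -0, 1.311, -0.112], TCP at [270.035, 563.667, 231.3] pointing down, gripper open.
Joint ranges: [-2.75, 2.75], [-0.78, 2.1], [0.31, 2.55], [-1.13, 4.27], [0.13, 2.63], [-2.58, 2.58]. Speed limits (rad/s): [2.79, 2.79, 3.14, 3.14, 3.14, 3.14].

### API

Orientations are given as a 3x3 rotation matrix whose columns are the frame's x, y, z axes.
In Python, from rig import monitor, vision, workorder gives the robot as it stands. The module is installed in compiled form; this text tells all that it offers.
- The arm moves only by the shell command python3 -m creep 'ROWS'. ROWS is a JSON object of lists of equal length, an entry for each row: "linear": the shift along the world's x, y, z in m, a list of three; "rot": the turn, a rotation vector about the world's x, y, z in degrees, a list of three; "gripper": the gripper command: -1 is fully open, 1 is shut, values between are in proportion. A call has 1 to 10 rows; each row shifts and turns the pose as measured when the row begins; what a row does not reach is not made up. A row lasts 1/8 s, in which the tool goes at most 62.5 mm and 10.7 degrees, less where a joint would pass 70% of its speed; a pose out of reach is approached as far as the arm can. A call with a gripper value outside its range is refused whole. The fingers move at their own pace and stop on an object; the grip force is fixed at half the most. Time passes only in rows, so rows that do not move let the fingers close. It gives the time, the measured TCP pose, the force and the opening at its end, in the units of the state.
- monitor.get_state(): the state, without advancing time (a new reading comes with each control period).
- vision.grab_frame(name): name is "scene" or "top"; returns a dict with "pixels" (384x512x3 uint8, red, green, blue), "fx", "fy", "cx", "cy" (pixels), "k1" (the pictures are not rectified: a ray, as slopes to the right and down, at radius r is drawn at 1 + k1 r^2 times it, then the intrinsics apply), "camera_from_world" (4x4, takes a point from world to camera coordinates). Camera axes: x right, y down, z forward; pixel columns grow to the right and rows downward; lengths in mm; the calibration is good to about 2 mm. A picture is of the moment at which its call begins. There is no depth.
- workorder.job_done(): hands the job in, once; it reports no verdict.
The state is a dict: "clock": time; "joint_pos": joint angles; "qvel": joint speeds; "effort": joint torques, N m; "tool_pos": TCP position; "tcp_rot": TCP orientation; "wrist_force": force on the tool from outside, world axes, zero at the start; "ft_torque": the same for the moment, N m; "opening": finger opening in mm.
Only numpy, scipy, OpenCV 4.12 (cv2) and the standard library are available. Lean on these libraries where they do the work, as an engineer would, in place of code of your own. Each camera call takes 0.05 s, during which the arm holds its last target.

## Working session

There is one attempt and no reset: what is moved stays moved. The work goes in short steps, Python scripts to look and compute and a shell command to move; the robot and the scene stay as the last step left them, time stands still between calls to the robot, and variables do not carry over. Pictures are saved under pics/ and viewed, and the job is handed in when it is done.

```bash
mkdir -p pics; python3 - <<'E'
from rig import monitor, vision
import cv2,numpy as np
s=monitor.get_state(); print({k:np.round(v,3).tolist() for k,v in s.items()})
for n in("scene","top"):
    f=vision.grab_frame(n); print(n,{k:np.round(f[k],4).tolist() for k in f if k!="pixels"})
    cv2.imwrite(f"pics/{n}0.png",cv2.resize(f["pixels"][:,:,::-1],(800,600)))
    np.save(f"pics/{n}0.npy",f["pixels"])
E
```

```text
{'clock': 0.0, 'joint_pos': [1.012, 0.218, 1.615, 0.0, 1.311, -0.112], 'qvel': [0.001, 0.0, 0.001, 0.002, 0.002, -0.001], 'effort': [-0.0, -39.685, -30.385, -0.0, 0.01, 0.0], 'tool_pos': [269.582, 562.956, 229.947], 'tcp_rot': [[0.432, 0.902, -0.001], [0.902, -0.432, -0.002], [-0.002, -0.0, -1.0]], 'wrist_force': [-0.107, -0.957, -0.35], 'ft_torque': [0.016, 0.014, 0.04], 'opening': 85.352}
scene {'fx': 477.315, 'fy': 477.315, 'cx': 255.0693, 'cy': 193.7348, 'k1': -0.204, 'camera_from_world': [[-0.2484, 0.9685, 0.0199, 142.0167], [0.7396, 0.2029, -0.6418, -346.4188], [-0.6256, -0.1447, -0.7666, 1937.4168], [0.0, 0.0, 0.0, 1.0]]}
top {'fx': 386.4343, 'fy': 386.4343, 'cx': 258.4084, 'cy': 190.6611, 'k1': 0.027, 'camera_from_world': [[0.0048, -1.0, -0.0009, -9.2437], [-0.9974, -0.0048, -0.0722, 529.3566], [0.0722, 0.0012, -0.9974, 1451.8758], [0.0, 0.0, 0.0, 1.0]]}
```

View pics/top0.png

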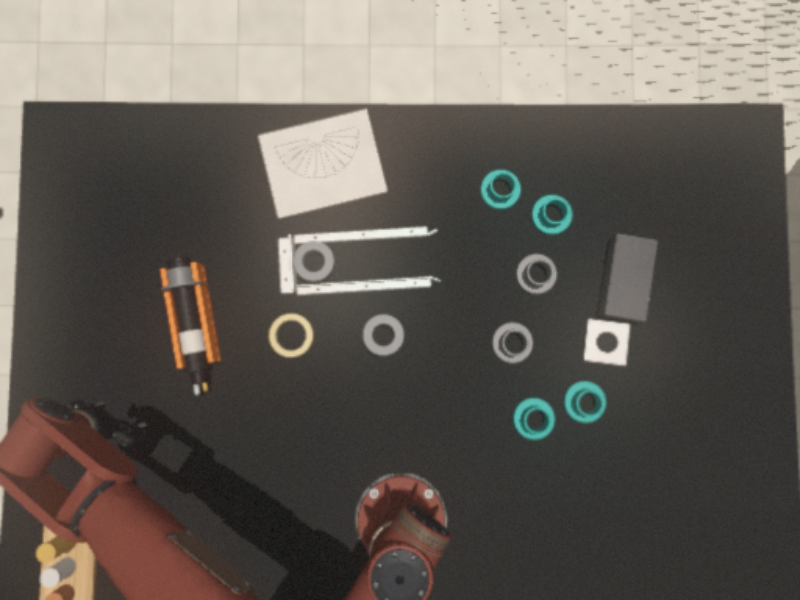

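View pics/scene0.png

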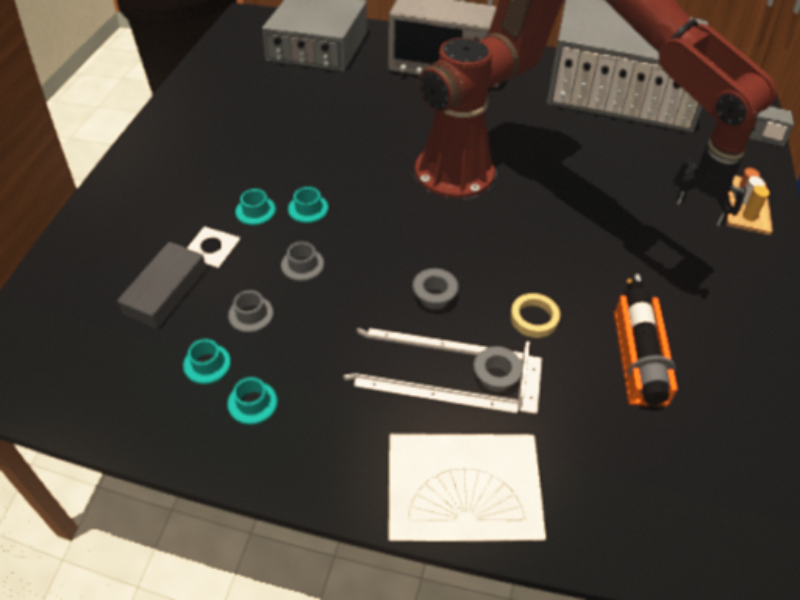

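```bash
cat > h.py <<'E'
import cv2,numpy as np
from rig import monitor,vision
def rays(f,uv,z):
    """pixels (N,2) -> world points on plane z"""
    K=np.array([[f["fx"],0,f["cx"]],[0,f["fy"],f["cy"]],[0,0,1.]])
    n=cv2.undistortPoints(np.array(uv,float).reshape(-1,1,2),K,np.array([f["k1"],0,0,0,0.])).reshape(-1,2)
    T=np.array(f["camera_from_world"]);R=T[:3,:3];c=-R.T@T[:3,3]
    d=np.c_[n,np.ones(len(n))]@R
    return c+d*((z-c[2])/d[:,2])[:,None]
def proj(f,P):
    T=np.array(f["camera_from_world"]);K=np.array([[f["fx"],0,f["cx"]],[0,f["fy"],f["cy"]],[0,0,1.]])
    return cv2.projectPoints(np.array(P,float).reshape(-1,1,3),cv2.Rodrigues(T[:3,:3])[0],T[:3,3],K,np.array([f["k1"],0,0,0,0.]))[0].reshape(-1,2)
def fitc(P):
    A=np.c_[2*P[:,:2],np.ones(len(P))];b=(P[:,:2]**2).sum(1)
    w=np.ones(len(P))
    for _ in range(10):
        s=np.linalg.lstsq(A*w[:,None],b*w,rcond=None)[0];r=np.sqrt(s[2]+s[0]**2+s[1]**2)
        e=np.hypot(P[:,0]-s[0],P[:,1]-s[1])-r; w=1/(1+(e/1.5)**2)
    return s[0],s[1],r,np.abs(e).mean()
E
python3 - <<'E'
import cv2,numpy as np
for n,(a,b,c,d) in {"top":(165,250,130,290),"scene":(100,370,110,270)}.items():
    p=np.load(f"pics/{n}0.npy")[:,:,::-1]
p=np.load("pics/top0.npy")[:,:,::-1]
cv2.imwrite("pics/c1.png",cv2.resize(p[135:235,165:295],(780,600),interpolation=cv2.INTER_CUBIC))
cv2.imwrite("pics/c2.png",cv2.resize(p[100:290,300:430],None,fx=3.1,fy=3.1,interpolation=cv2.INTER_CUBIC))
p=np.load("pics/scene0.npy")[:,:,::-1]
cv2.imwrite("pics/c3.png",cv2.resize(p[150:280,110:360],(800,416),interpolation=cv2.INTER_CUBIC))
E
```

```text
(no output)
```

View pics/c1.png

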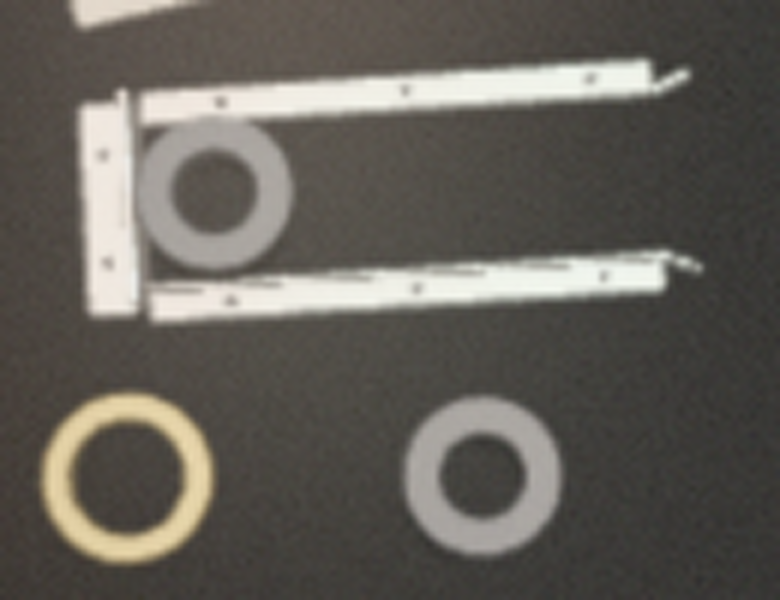

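View pics/c2.png

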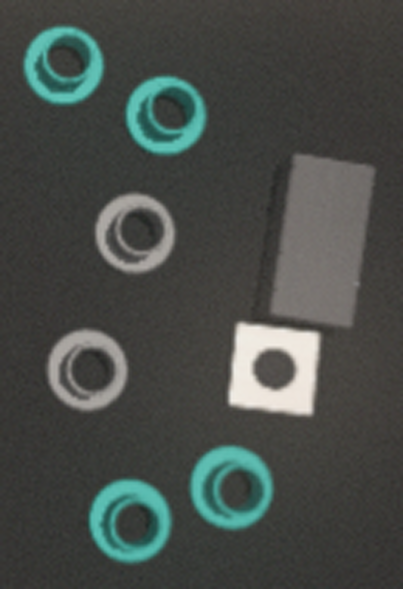

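View pics/c3.png

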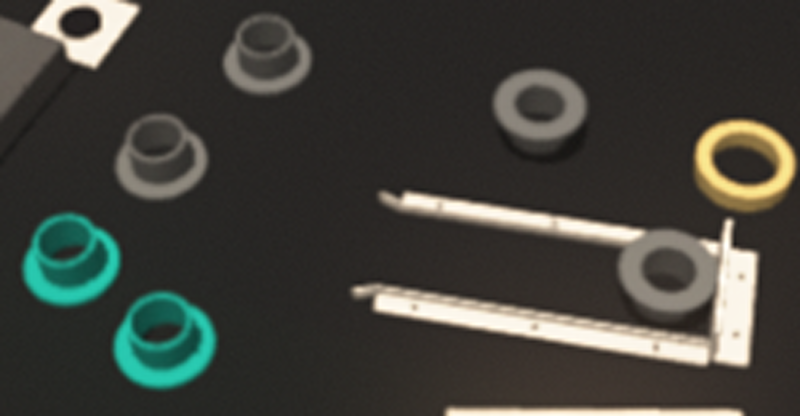

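```bash
cat > meas.py <<'E'
from h import *
import sys
def grey_collars(f):
    hsv=cv2.cvtColor(f["pixels"],cv2.COLOR_RGB2HSV)
    m=((hsv[...,1]<45)&(hsv[...,2]>105)&(hsv[...,2]<195)).astype(np.uint8)
    return m
E
python3 - <<'E'
from h import *
f=vision.grab_frame("top");p=f["pixels"];cv2.imwrite("pics/t1.png",p[:,:,::-1])
g=cv2.cvtColor(p,cv2.COLOR_RGB2GRAY)
def edge_circle(name,c,z,r0=49):
    # radial subpixel edge search around approx centre pixel
    big=g.astype(np.float32);pts=[]
    ctr=rays(f,[c],z)[0]
    for it in range(3):
        pts=[]
        for a in np.linspace(0,2*np.pi,120,endpoint=False):
            rr=np.arange(r0-9,r0+9,.5)
            P=np.c_[ctr[0]+rr*np.cos(a),ctr[1]+rr*np.sin(a),np.full(len(rr),z)]
            uv=proj(f,P).astype(np.float32)
            v=cv2.remap(big,uv[:,0].reshape(1,-1),uv[:,1].reshape(1,-1),cv2.INTER_LINEAR)[0]
            v=cv2.GaussianBlur(v.reshape(1,-1),(0,0),2)[0]
            d=np.diff(v);i=d.argmin()
            if d[i]<-2: pts.append(P[i]+0.25*np.r_[np.cos(a),np.sin(a),0])
        s=fitc(np.array(pts));ctr=np.array([s[0],s[1],z])
    print(name,np.round(s,1),len(pts))
edge_circle("up_free",(245.5,214),46)
edge_circle("up_rack",(200.5,167),46)
edge_circle("dn1",(343.5,175),7)
edge_circle("dn2",(328.5,219),7)
edge_circle("tape",(186,214),24,52)
# rack
m=cv2.inRange(p,(205,205,190),(255,255,255))
cv2.imwrite("pics/m.png",m)
n,l,st,ce=cv2.connectedComponentsWithStats(m)
for i in range(1,n):
    if st[i,4]>30: print(i,st[i],ce[i])
E
```

```text
up_free [441.   42.9  48.6   0.6] 120
up_rack [617.3 211.6  48.2   0.7] 91
dn1 [ 5.932e+02 -3.318e+02  4.870e+01  4.000e-01] 120
dn2 [ 424.  -271.6   48.7    0.5] 120
tape [438.9 267.2  52.8   0.5] 120
1 [ 1  0 24  8 82] [14.86585366  1.95121951]
2 [  25    0   43   27 1093] [46.13906679 12.7831656 ]
3 [ 69   0  30  27 341] [81.97653959 16.69501466]
4 [  82    0   70   28 1374] [125.73580786  12.59679767]
5 [  153     0   294    66 14786] [300.24915461  32.78675774]
6 [405   0  41  28 588] [424.72108844  14.17006803]
8 [447   0  42  28 800] [467.3      13.60375]
26 [ 0 14 11 11 83] [ 4.44578313 19.90361446]
41 [  0  28  23  40 854] [10.65456674 46.39578454]
43 [ 47  29  19  17 177] [57.48587571 35.89265537]
44 [  67   28   42   37 1435] [87.80905923 46.22508711]
45 [111  29  40  36 869] [131.82278481  44.46144994]
46 [ 152   29   42   36 1452] [172.55371901  46.67975207]
47 [491  29  21  36 471] [500.51167728  46.74309979]
48 [36 31 11  9 35] [40.88571429 35.17142857]
50 [449  30  40  24 291] [467.32302405  38.78006873]
52 [26 33 10 11 61] [29.40983607 37.78688525]
68 [59 45  7 15 51] [62.17647059 51.92156863]
85 [449  53  17  12 100] [456.72  59.44]
87 [25 54 15 10 72] [31.36111111 59.22222222]
100 [  0  70  13  18 138] [ 6.65942029 78.14492754]
101 [ 166   71   81   68 3527] [206.20669124 104.70569889]
112 [ 0 99  7 10 47] [  2.21276596 104.36170213]
116 [  0 111  12  41 371] [  4.91913747 129.80053908]
117 [189 146  86   9 363] [231.22865014 149.85674931]
120 [179 151   9  36 246] [182.95934959 169.29674797]
128 [191 177  85  11 352] [233.03977273 182.65909091]
131 [  0 197   7  26 162] [  2.83950617 208.5617284 ]
132 [374 205  28  28 488] [387.66598361 218.43237705]
133 [118 213   8  12  80] [121.5 218.5]
134 [  0 223   6  16  69] [  2.15942029 232.04347826]
139 [ 27 365  10  11  87] [ 31.35632184 369.75862069]
```

```bash
python3 - <<'E'
from h import *
f=vision.grab_frame("top");p=f["pixels"]
g=cv2.cvtColor(p,cv2.COLOR_RGB2GRAY).astype(float)
def edge(col,r0,r1,sgn):
    v=g[r0:r1,col]; d=np.diff(v)*sgn; i=d.argmax()
    lo,hi=max(0,i-2),min(len(d),i+3); w=np.clip(d[lo:hi],0,None); return r0+0.5+(np.arange(lo,hi)*w).sum()/w.sum()
A=[];B=[]
for c in range(194,268):
    yu=149.5+(c-231)*(-0.06)
    A.append((c,edge(c,int(yu)-9,int(yu)+1,1)))   # outer edge far rail (dark->white downward)
    yl=182.6+(c-233)*(-0.06)
    B.append((c,edge(c,int(yl)+0,int(yl)+10,-1)))
L=[]
for q in(A,B):
    P=rays(f,q,2.5)
    vx,vy,x0,y0=cv2.fitLine(P[:,:2].astype(np.float32),cv2.DIST_HUBER,0,.01,.01).ravel()
    if vy<0: vx,vy=-vx,-vy
    L.append((vx,vy,x0,y0)); print(vx,vy,x0,y0, 'x at y=100',x0+(100-y0)*vx/vy,'y range',P[:,1].min(),P[:,1].max())
th=[np.arctan2(-l[0],l[1]) for l in L];print('yaw of y axis',th)
t=np.mean(th); u=np.array([-np.sin(t),np.cos(t)]);n=np.array([np.cos(t),np.sin(t)])
o=[np.dot(n,l[2:]) for l in L];print('offsets',o,'width',o[0]-o[1],'(147)')
oc=np.mean(o);print('axis n,u',n,u,'offset',oc)
for nm,c in{"rack collar":(617.3,211.6),"upfree":(441,42.9),"dn1":(593.2,-331.8),"dn2":(424,-271.6)}.items():
    print(nm,'across',np.dot(n,c)-oc,'along',np.dot(u,c))
# plate back foot left edge etc. along row profile
for r in range(155,182,5):
    print(r,np.round(g[r,175:200]).astype(int).tolist(), np.round(rays(f,[(179,r)],2.5)[0],1))
s=np.dot(u,(617.3,211.6))+49
for d in (0,49,130,211,292,341): print(d,np.round(n*oc+u*(s-d),1))
E
```

```text
-0.06944256 0.99758595 701.7888 67.48754 x at y=100 699.52563 y range -39.15882389171024 243.750663787615
-0.067021 0.9977516 549.33954 100.9052 x at y=100 549.4003 y range -39.658194315577376 241.29498158918562
yaw of y axis [np.float32(0.069498494), np.float32(0.067071274)]
offsets [np.float32(704.7581), np.float32(554.9443)] width 149.81384 (147)
axis n,u [0.9976695  0.06823183] [-0.06823183  0.9976695 ] offset 629.8512
rack collar across 0.44805208146567566 along 168.98736226782202
upfree across -186.95179341062902 along 12.70978594869375
dn1 across -60.67295891493552 along -371.50186674296856
dn2 across -225.3710852831602 along -299.8973363757134
155 [78, 82, 104, 174, 227, 233, 232, 233, 234, 232, 223, 180, 142, 164, 186, 178, 173, 174, 172, 171, 177, 179, 176, 170, 165] [667.5 301.4   2.5]
160 [77, 76, 89, 162, 227, 225, 196, 183, 220, 230, 225, 209, 145, 127, 130, 156, 162, 163, 164, 163, 164, 155, 133, 115, 107] [648.  301.    2.5]
165 [79, 77, 87, 139, 207, 230, 233, 233, 232, 229, 222, 222, 152, 153, 161, 161, 163, 159, 136, 96, 87, 85, 84, 85, 83] [628.5 300.6   2.5]
170 [76, 78, 78, 117, 185, 227, 232, 233, 232, 228, 217, 217, 147, 147, 162, 161, 164, 165, 156, 124, 96, 83, 83, 87, 83] [609.1 300.3   2.5]
175 [78, 76, 78, 97, 171, 226, 232, 234, 233, 233, 233, 225, 183, 136, 120, 104, 137, 160, 165, 165, 165, 163, 163, 163, 163] [589.7 299.9   2.5]
180 [75, 72, 74, 87, 160, 225, 232, 228, 225, 232, 232, 230, 223, 151, 118, 92, 82, 80, 78, 81, 74, 76, 81, 82, 89] [570.3 299.5   2.5]
0 [613.5 260.5]
49 [616.9 211.6]
130 [622.4 130.8]
211 [627.9  49.9]
292 [633.4 -30.9]
341 [636.8 -79.8]
```

```bash
python3 -m creep '{"linear":[[0.016,-0.045,0],[0.016,-0.045,0],[0.016,-0.045,0],[0.016,-0.045,0],[0.016,-0.045,0],[0.016,-0.045,0],[0.016,-0.045,0],[0.016,-0.045,0],[0.016,-0.045,0],[0.016,-0.045,0]],"rot":[[0,0,-6],[0,0,-6],[0,0,-6],[0,0,-6],[0,0,-6],[0,0,-6],[0,0,-6],[0,0,-6],[0,0,-6],[0,0,-6]],"gripper":[-1,-1,-1,-1,-1,-1,-1,-1,-1,-1]}'
```

```text
clock: 1.45
tool_pos: [430.8, 101.5, 229.0]
tcp_rot: [[0.999, 0.05, 0.001], [0.05, -0.999, -0.0], [0.001, 0.0, -1.0]]
wrist_force: [-0.0, 0.6, 1.2]
opening: 85.7
```

```bash
python3 -m creep '{"linear":[[0.016,-0.043,0],[0.016,-0.043,0],[0.016,-0.043,0],[0.016,-0.043,0],[0.016,-0.043,0],[0.016,-0.043,0],[0.016,-0.043,-0.02],[0.016,-0.043,-0.03],[0.016,-0.043,-0.04],[0.016,-0.043,-0.04]],"rot":[[0,0,1],[0,0,0],[0,0,0],[0,0,0],[0,0,0],[0,0,0],[0,0,0],[0,0,0],[0,0,0],[0,0,0]],"gripper":[-1,-1,-1,-1,-1,-1,-1,-1,-1,-1]}'
```

```text
clock: 2.7
tool_pos: [597.3, -345.8, 100.6]
tcp_rot: [[0.998, 0.064, 0.013], [0.064, -0.998, -0.005], [0.013, 0.006, -1.0]]
wrist_force: [1.1, -0.4, 0.8]
opening: 85.4
```

```bash
python3 -m creep '{"linear":[[-0.004,0.013,-0.02],[0,0,0]],"rot":[[0,0,0],[0,0,0]],"gripper":[-1,-1]}'
```

```text
clock: 2.95
tool_pos: [589.8, -334.2, 72.1]
tcp_rot: [[0.998, 0.06, 0.004], [0.06, -0.998, 0.001], [0.004, -0.001, -1.0]]
wrist_force: [-0.2, 0.4, -0.2]
opening: 85.4
```

```bash
python3 -m creep '{"linear":[[0.003,0.002,0],[0,0,-0.016],[0,0,0]],"rot":[[0,0,0],[0,0,0],[0,0,0]],"gripper":[-1,-1,-1]}'; python3 - <<'E'
from h import *
f=vision.grab_frame("scene");p=f["pixels"][:,:,::-1]
cv2.imwrite("pics/s1.png",cv2.resize(p[110:280,100:300],(800,680),interpolation=cv2.INTER_CUBIC)[:600])
E
```

```text
clock: 3.32
tool_pos: [595.1, -333.0, 59.0]
tcp_rot: [[0.998, 0.061, 0.009], [0.061, -0.998, -0.003], [0.008, 0.003, -1.0]]
wrist_force: [1.1, 0.6, -0.1]
opening: 85.0
```

View pics/s1.png

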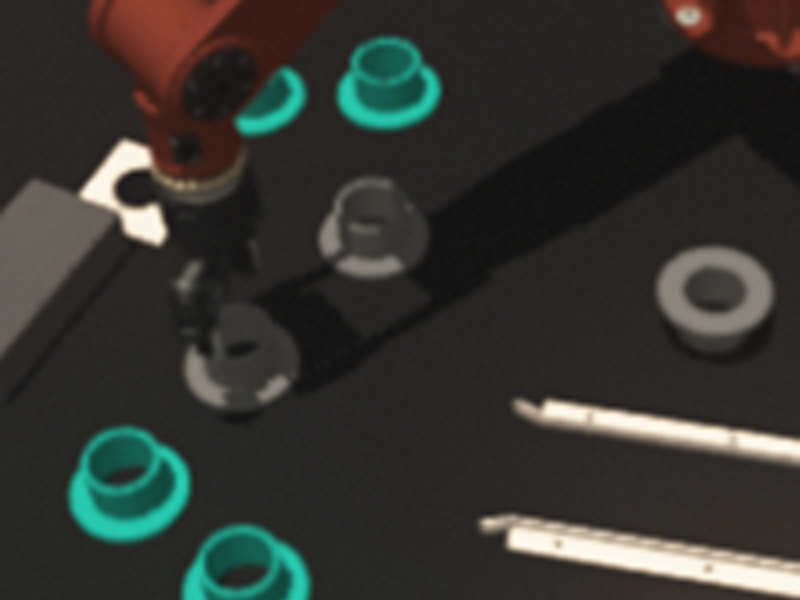

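```bash
python3 - <<'E'
from h import *
f=vision.grab_frame("scene")
for z in (59,72,91,46,7,0): print(z,((proj(f,[(595,-333,z)])[0]-[100,110])*4).round())
print(((proj(f,[(593.2,-331.8,46)])[0]-[100,110])*4).round())
for c in ((595+46,-330,72),(595-46,-336,72)): print(((proj(f,[c])[0]-[100,110])*4).round())
f=vision.grab_frame("top");p=f["pixels"][:,:,::-1]
cv2.imwrite("pics/t2.png",cv2.resize(p[130:250,290:420],(780,720),interpolation=cv2.INTER_CUBIC)[:600])
E
```

```text
59 [226. 321.]
72 [223. 310.]
91 [220. 295.]
46 [228. 331.]
7 [234. 360.]
0 [235. 366.]
[230. 329.]
[206. 353.]
[241. 270.]
```

View pics/t2.png

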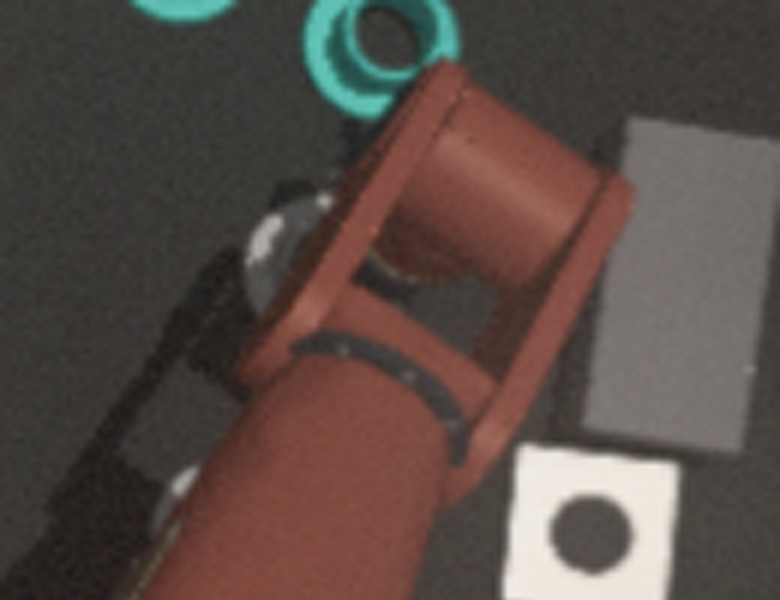

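```bash
python3 - <<'E'
from h import *
f=vision.grab_frame("scene");f["pixels"]=np.load("pics/scene0.npy")
ft=vision.grab_frame("top");ft["pixels"]=np.load("pics/top0.npy")
def ec(f,ctr,z,r0):
    big=cv2.cvtColor(f["pixels"],cv2.COLOR_RGB2GRAY).astype(np.float32)
    ctr=np.array(ctr,float)
    for it in range(6):
        pts=[]
        for a in np.linspace(0,2*np.pi,120,endpoint=False):
            rr=np.arange(r0-14,r0+14,.5)
            P=np.c_[ctr[0]+rr*np.cos(a),ctr[1]+rr*np.sin(a),np.full(len(rr),z)]
            uv=proj(f,P).astype(np.float32)
            v=cv2.remap(big,uv[:,0].reshape(1,-1),uv[:,1].reshape(1,-1),cv2.INTER_LINEAR)[0]
            v=cv2.GaussianBlur(v.reshape(1,-1),(0,0),2)[0]
            d=np.diff(v);i=d.argmin()
            if d[i]<-2: pts.append(P[i]+0.25*np.r_[np.cos(a),np.sin(a),0])
        s=fitc(np.array(pts));ctr=np.array([s[0],s[1]])
    return np.round(s,1),len(pts)
for nm,c,z,r in (("dn1",(593,-332),7,49),("dn2",(424,-272),7,49),("upf",(441,43),46,49),("upr",(617,212),46,49),("tape",(439,267),24,52)):
    print(nm,'top',ec(ft,c,z,r),'scene',ec(f,c,z,r))
for c in ((593,-332,7),(593,-332,46)):print(proj(f,[c]), proj(ft,[c]))
print(np.linalg.inv(f["camera_from_world"])[:3,3],np.linalg.inv(ft["camera_from_world"])[:3,3])
E
```

```text
dn1 top (array([ 5.932e+02, -3.317e+02,  4.870e+01,  4.000e-01]), 120) scene (array([ 593.7, -328. ,   49.2,    1.5]), 106)
dn2 top (array([ 424. , -271.6,   48.7,    0.5]), 120) scene (array([ 424.7, -267.3,   49.4,    1.3]), 102)
upf top (array([441.1,  43. ,  48.6,   0.6]), 120) scene (array([442.1,  47. ,  49.4,   0.5]), 120)
upr top (array([617.3, 211.4,  48.1,   0.8]), 93) scene (array([618.8, 215.5,  49.1,   1.7]), 100)
tape top (array([4.388e+02, 2.672e+02, 5.280e+01, 4.000e-01]), 120) scene (array([439.6, 271.3,  53. ,   0.5]), 120)
[[158.98554463 199.70312852]] [[343.12519208 174.78762488]]
[[157.42366804 192.31538669]] [[345.39812114 173.60797272]]
[1503.46054437  213.09677718 1260.14077233] [ 423.22773204   -8.46699047 1486.28864757]
```

```bash
python3 -m creep '{"linear":[[-0.001,0.003,-0.012],[0,0,-0.013],[0,0,-0.013],[0,0,-0.010],[0,0,0]],"rot":[[0,0,0],[0,0,0],[0,0,0],[0,0,0],[0,0,0]],"gripper":[-1,-1,-1,-1,-1]}'
```

```text
clock: 4.2
tool_pos: [594.1, -330.2, 8.3]
tcp_rot: [[0.998, 0.061, 0.01], [0.061, -0.998, -0.003], [0.009, 0.004, -1.0]]
wrist_force: [-0.4, -0.3, 0.3]
opening: 85.6
```

```bash
python3 -m creep '{"linear":[[0,0,0],[0,0,0],[0,0,0],[0,0,0],[0,0,0],[0,0,0]],"rot":[[0.2,0.6,0.3],[0,0,0],[0,0,0],[0,0,0],[0,0,0],[0,0,0]],"gripper":[-1,0.6,0.6,0.6,0.6,0.6]}'
```

```text
clock: 4.95
tool_pos: [595.4, -331.1, 10.0]
tcp_rot: [[0.998, 0.066, 0.001], [0.066, -0.998, -0.001], [0.001, 0.002, -1.0]]
wrist_force: [0.6, 0.3, -0.8]
opening: 63.3
```

```bash
python3 -m creep '{"linear":[[0,0,0.015],[0.009,0.035,0],[0.0095,0.035,0],[0.0095,0.035,0],[0.0095,0.035,0],[0.0095,0.03,0],[0,0,0]],"rot":[[0,0,0],[0,0,0],[0,0,0],[0,0,0],[0,0,0],[0,0,0],[0,0,0]],"gripper":[0.6,0.6,0.6,0.6,0.6,0.6,0.6]}'; python3 - <<'E'
from h import *
for n in("scene","top"):
    f=vision.grab_frame(n);p=f["pixels"][:,:,::-1]
    cv2.imwrite(f"pics/{n}3.png",cv2.resize(p[110:260,150:350],(800,600),interpolation=cv2.INTER_CUBIC))
E
```

```text
clock: 5.82
tool_pos: [646.4, -158.5, 33.3]
tcp_rot: [[0.998, 0.064, 0.009], [0.064, -0.998, -0.005], [0.009, 0.006, -1.0]]
wrist_force: [-0.6, -0.3, -0.7]
opening: 63.1
```

View pics/scene3.png

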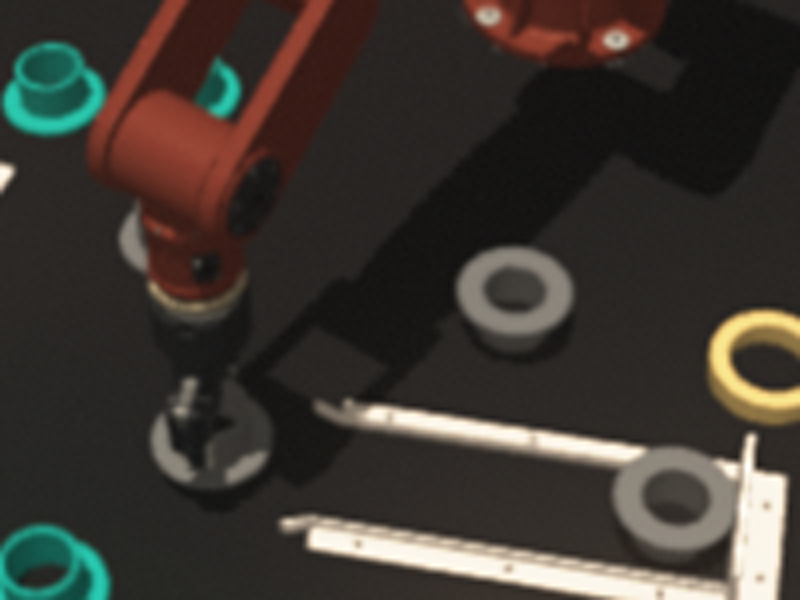

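```bash
python3 -m creep '{"linear":[[-0.003,0,-0.010],[-0.0005,0,-0.007],[0,0,0],[0,0,0]],"rot":[[0.3,0.5,0.2],[0,0,0],[0,0,0],[0,0,0]],"gripper":[0.6,0.6,0.6,0.6]}'
```

```text
clock: 6.42
tool_pos: [640.8, -164.4, 14.5]
tcp_rot: [[0.998, 0.061, -0.001], [0.061, -0.998, -0.001], [-0.002, 0.001, -1.0]]
wrist_force: [1.3, -0.1, -1.9]
opening: 63.4
```

```bash
python3 -m creep '{"linear":[[0.002,0,-0.002],[0,0,-0.001],[-0.001,0.02,0],[-0.002,0.025,0],[-0.001,0.02,0],[0,0,0]],"rot":[[0,0,0.2],[0,0,0.2],[0,0,0],[0,0,0],[0,0,0],[0,0,0]],"gripper":[0.6,0.6,0.6,0.6,0.6,0.6]}'
```

```text
clock: 7.18
tool_pos: [638.6, -93.3, 11.7]
tcp_rot: [[0.998, 0.07, -0.001], [0.07, -0.998, -0.0], [-0.001, -0.0, -1.0]]
wrist_force: [0.1, 0.5, -0.8]
opening: 63.4
```

```bash
python3 - <<'E'
from h import *
f=vision.grab_frame("top");p=f["pixels"][:,:,::-1]
a=cv2.resize(p[130:230,190:310],(480,400),interpolation=cv2.INTER_CUBIC)
f=vision.grab_frame("scene");p=f["pixels"][:,:,::-1]
b=cv2.resize(p[180:280,190:270],(320,400),interpolation=cv2.INTER_CUBIC)
cv2.imwrite("pics/x4.png",np.hstack([a,b]))
E
```

```text
(no output)
```

View pics/x4.png

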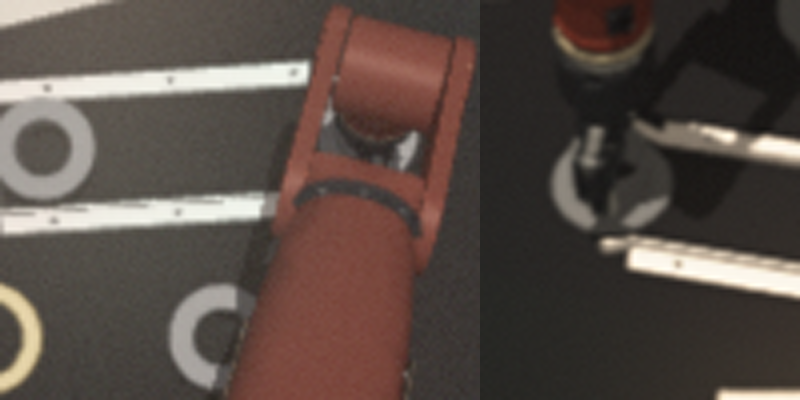

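```bash
python3 -m creep '{"linear":[[-0.001,0.015,0],[-0.001,0.02,0],[-0.0015,0.02,0],[-0.001,0.02,0],[0,0,0]],"rot":[[0,0,0],[0,0,0],[0,0,0],[0,0,0],[0,0,0]],"gripper":[0.6,0.6,0.6,0.6,0.6]}'
```

```text
clock: 7.9
tool_pos: [634.3, -15.4, 12.1]
tcp_rot: [[0.998, 0.067, 0.0], [0.067, -0.998, -0.001], [0.0, 0.001, -1.0]]
wrist_force: [0.1, 0.1, -1.7]
opening: 62.9
```

```bash
python3 -m creep '{"linear":[[-0.002,0.02,-0.001],[-0.002,0.02,0],[-0.0015,0.02,0],[-0.0015,0.02,0],[-0.0015,0.02,0],[-0.001,0.015,0],[-0.0005,0.01,0],[0,0,0]],"rot":[[0,0,0],[0,0,0],[0,0,0],[0,0,0],[0,0,0],[0,0,0],[0,0,0],[0,0,0]],"gripper":[0.6,0.6,0.6,0.6,0.6,0.6,0.6,0.6]}'
```

```text
clock: 8.9
tool_pos: [623.5, 118.9, 11.2]
tcp_rot: [[0.998, 0.068, 0.001], [0.068, -0.998, -0.001], [0.001, 0.001, -1.0]]
wrist_force: [-0.1, -0.4, -1.8]
opening: 62.7
```

```bash
python3 -m creep '{"linear":[[0,0.007,0],[-0.0005,0.005,0],[0,0,0]],"rot":[[0,0,0],[0,0,0],[0,0,0]],"gripper":[0.6,0.6,0.6]}'; python3 -m creep '{"linear":[[0,0.004,0],[0,0.003,0],[0,0,0]],"rot":[[0,0,0],[0,0,0],[0,0,0]],"gripper":[0.6,0.6,0.6]}'
```

```text
clock: 9.28
tool_pos: [623.3, 130.4, 11.1]
tcp_rot: [[0.998, 0.067, 0.001], [0.067, -0.998, -0.001], [0.001, 0.001, -1.0]]
wrist_force: [-0.2, 0.2, -0.8]
opening: 63.3
clock: 9.65
tool_pos: [623.9, 133.6, 11.3]
tcp_rot: [[0.998, 0.067, 0.001], [0.067, -0.998, -0.008], [0.001, 0.008, -1.0]]
wrist_force: [0.2, -0.8, -0.4]
opening: 63.5
```

```bash
python3 -m creep '{"linear":[[0,0.003,0],[0,0.003,0],[0,0,0]],"rot":[[0.3,0,0],[0,0,0],[0,0,0]],"gripper":[0.6,0.6,0.6]}'; python3 -m creep '{"linear":[[0,0.003,0],[0,0.003,0]],"rot":[[0,0,0],[0,0,0]],"gripper":[0.6,0.6]}'
```

```text
clock: 10.02
tool_pos: [624.9, 133.7, 11.3]
tcp_rot: [[0.998, 0.069, 0.002], [0.069, -0.998, -0.012], [0.001, 0.012, -1.0]]
wrist_force: [-0.5, -0.5, -0.3]
opening: 63.4
clock: 10.28
tool_pos: [626.1, 134.3, 11.5]
tcp_rot: [[0.997, 0.071, 0.004], [0.071, -0.997, -0.021], [0.002, 0.021, -1.0]]
wrist_force: [1.2, -12.7, 0.4]
opening: 63.1
```

```bash
python3 -m creep '{"linear":[[-0.002,-0.001,0.001],[0,0,0],[0,0,0],[0,0,0.02],[0,0,0.03],[0,0,0.04],[0,0,0.04],[0,0,0]],"rot":[[0.4,0,0],[0,0,0],[0,0,0],[0,0,0],[0,0,0],[0.2,0,0],[0.2,0,0],[0,0,0]],"gripper":[0.6,-1,-1,-1,-1,-1,-1,-1]}'
```

```text
clock: 11.28
tool_pos: [625.3, 137.8, 153.3]
tcp_rot: [[0.997, 0.073, 0.01], [0.073, -0.997, -0.002], [0.01, 0.002, -1.0]]
wrist_force: [1.3, 0.1, 0.3]
opening: 85.8
```

```bash
python3 - <<'E'
from h import *
f=vision.grab_frame("scene");p=f["pixels"][:,:,::-1]
b=cv2.resize(p[150:300,190:390],(800,600),interpolation=cv2.INTER_CUBIC)
cv2.imwrite("pics/x5.png",b)
E
```

```text
(no output)
```

View pics/x5.png

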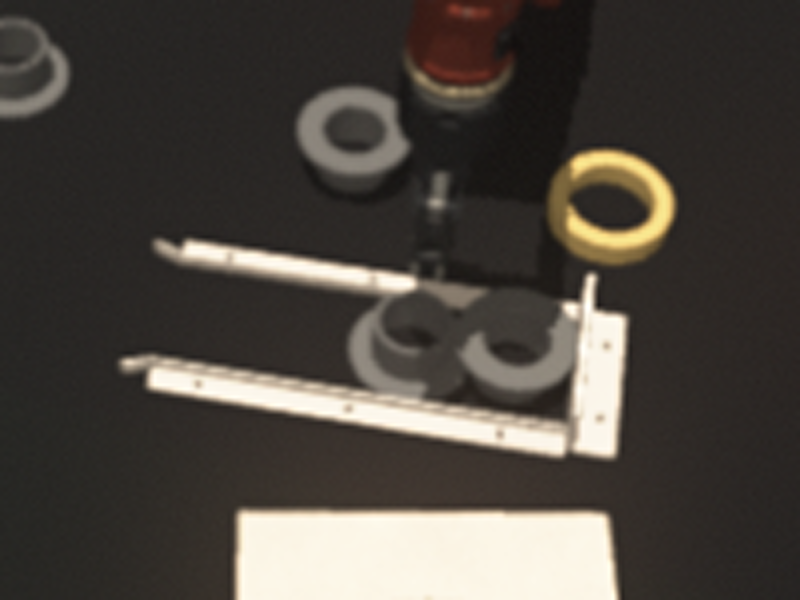

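```bash
python3 -m creep '{"linear":[[-0.03,-0.015,0],[-0.04,-0.02,0],[-0.04,-0.02,0],[-0.04,-0.02,-0.01],[-0.02,-0.01,-0.02],[0,0,-0.02],[0,0,0]],"rot":[[0,0.3,0],[0,0,0],[0,0,0],[0,0,0],[0,0,0],[0,0,0],[0,0,0]],"gripper":[1,1,1,1,1,1,1]}'
```

```text
clock: 12.2
tool_pos: [441.0, 52.1, 93.2]
tcp_rot: [[0.997, 0.074, -0.012], [0.074, -0.997, -0.001], [-0.012, 0.0, -1.0]]
wrist_force: [0.5, -0.2, -0.3]
opening: 0.0
```

```bash
python3 -m creep '{"linear":[[0,-0.006,-0.015],[0,0,-0.01],[0,0,0]],"rot":[[0,-0.6,0],[0,0,0],[0,0,0]],"gripper":[1,1,1]}'; python3 - <<'E'
from h import *
f=vision.grab_frame("scene");p=f["pixels"][:,:,::-1]
b=cv2.resize(p[140:215,240:340],(800,600),interpolation=cv2.INTER_CUBIC)
t=np.array(monitor.get_state()["tool_pos"])
print(t,((proj(f,[t,(441.5,45,46)])-[240,140])*8).round())
cv2.imwrite("pics/x6.png",b)
E
```

```text
clock: 12.58
tool_pos: [441.9, 46.7, 68.2]
tcp_rot: [[0.997, 0.075, -0.001], [0.075, -0.997, -0.001], [-0.001, 0.0, -1.0]]
wrist_force: [-0.7, -0.5, 0.2]
opening: -0.2
[442.25951359  46.67857993  68.65685247] [[308. 301.]
 [302. 335.]]
```

View pics/x6.png

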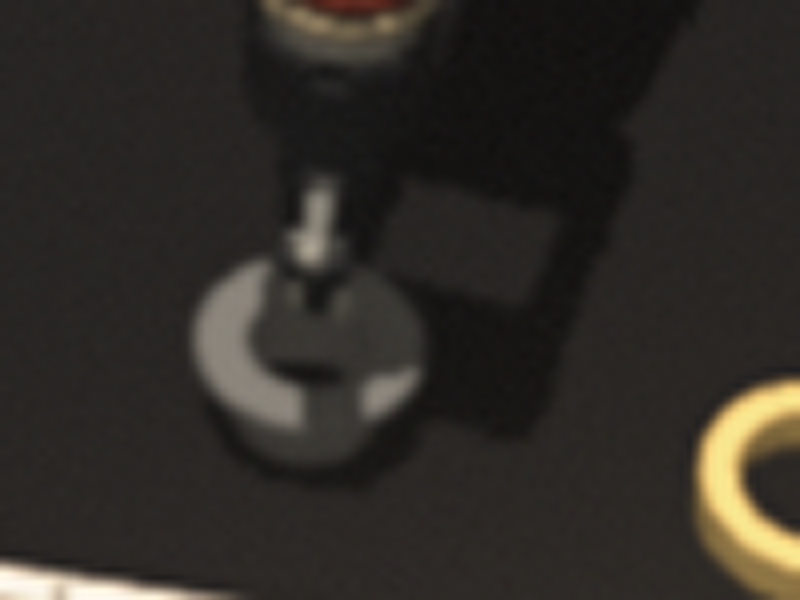

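```bash
python3 -m creep '{"linear":[[0,-0.001,-0.012],[0,0,-0.012],[0,0,-0.012],[0,0,-0.011],[0,0,0]],"rot":[[0,0,0],[0,0,0],[0,0,0],[0,0,0],[0,0,0]],"gripper":[1,1,1,1,1]}'; python3 -m creep '{"linear":[[0,0,0],[0,0,0],[0,0,0],[0,0,0]],"rot":[[0,0,0],[0,0,0],[0,0,0],[0,0,0]],"gripper":[0.3,0.3,0.3,0.3]}'
```

```text
clock: 13.25
tool_pos: [443.1, 45.9, 19.1]
tcp_rot: [[0.997, 0.076, 0.001], [0.076, -0.997, -0.001], [0.001, 0.001, -1.0]]
wrist_force: [-0.3, 0.5, -0.9]
opening: -0.2
clock: 13.75
tool_pos: [443.3, 45.9, 19.3]
tcp_rot: [[0.997, 0.076, 0.001], [0.076, -0.997, -0.001], [0.001, 0.001, -1.0]]
wrist_force: [0.0, -0.6, -2.2]
opening: 26.9
```

```bash
python3 -m creep '{"linear":[[0,0,0.006],[0.006,-0.02,0],[0.008,-0.03,0],[0.008,-0.03,0],[0.008,-0.03,0],[0.008,-0.03,0],[0.008,-0.03,0],[0.005,-0.02,0],[0,0,0]],"rot":[[0,0,0],[0,0,0],[0,0,0],[0,0,0],[0,0,0],[0,0,0],[0,0,0],[0,0,0],[0,0,0]],"gripper":[0.3,0.3,0.3,0.3,0.3,0.3,0.3,0.3,0.3]}'; python3 - <<'E'
from h import *
f=vision.grab_frame("scene");p=f["pixels"][:,:,::-1]
b=cv2.resize(p[140:290,170:370],(800,600),interpolation=cv2.INTER_CUBIC)
cv2.imwrite("pics/x7.png",b)
E
```

```text
clock: 14.88
tool_pos: [497.6, -150.2, 29.8]
tcp_rot: [[0.997, 0.078, 0.007], [0.078, -0.997, -0.002], [0.007, 0.002, -1.0]]
wrist_force: [-0.8, 0.3, -1.8]
opening: 26.7
```

View pics/x7.png

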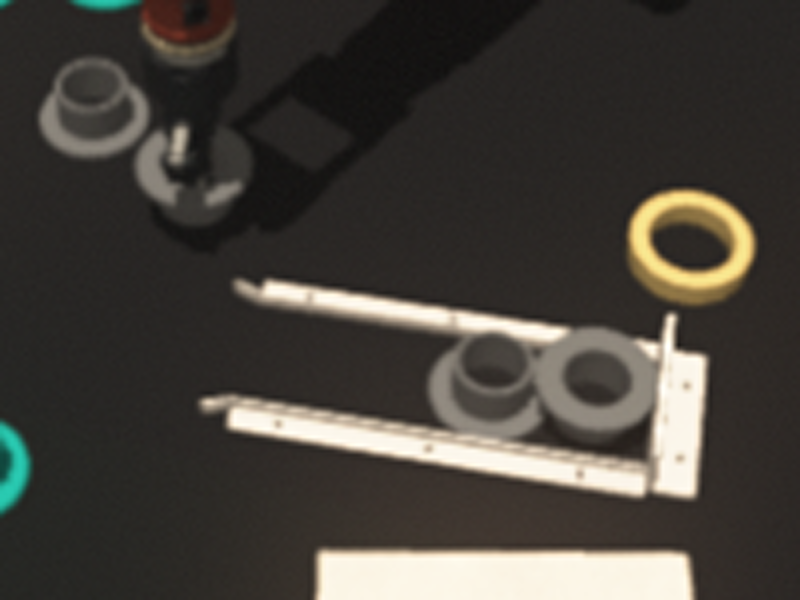

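```bash
python3 -m creep '{"linear":[[0.02,-0.002,0],[0.03,-0.002,0],[0.03,-0.002,0],[0.03,0,0],[0.02,0,0],[0,0,0]],"rot":[[0,0.4,0],[0,0,0],[0,0,0],[0,0,0],[0,0,-0.4],[0,0,0]],"gripper":[0.3,0.3,0.3,0.3,0.3,0.3]}'
```

```text
clock: 15.68
tool_pos: [624.7, -145.0, 26.7]
tcp_rot: [[0.997, 0.077, -0.012], [0.077, -0.997, 0.006], [-0.011, -0.007, -1.0]]
wrist_force: [0.1, -0.1, -1.9]
opening: 26.9
```

```bash
python3 -m creep '{"linear":[[0.010,-0.004,0],[0.006,0,-0.002],[0,0,-0.002],[0,0,0]],"rot":[[-0.3,-0.5,-0.4],[0,0,0],[0,0,0],[0,0,0]],"gripper":[0.3,0.3,0.3,0.3]}'
```

```text
clock: 16.18
tool_pos: [637.9, -147.2, 21.1]
tcp_rot: [[0.997, 0.071, -0.008], [0.071, -0.997, 0.002], [-0.007, -0.003, -1.0]]
wrist_force: [-0.9, -0.2, -0.5]
opening: 27.0
```

```bash
python3 -m creep '{"linear":[[0.004,0,-0.001],[0,0.015,0],[-0.001,0.02,0],[-0.001,0.015,0],[0,0,0]],"rot":[[0,-0.4,0],[0,0,0],[0,0,0],[0,0,0],[0,0,0]],"gripper":[0.3,0.3,0.3,0.3,0.3]}'
```

```text
clock: 16.8
tool_pos: [639.1, -92.7, 20.0]
tcp_rot: [[0.997, 0.071, -0.001], [0.071, -0.997, 0.003], [-0.001, -0.003, -1.0]]
wrist_force: [-1.0, 0.6, -1.3]
opening: 26.7
```

```bash
python3 -m creep '{"linear":[[-0.002,0.02,0],[-0.0015,0.02,0],[-0.0015,0.02,0],[-0.0015,0.02,0],[-0.001,0.02,0],[-0.0005,0.015,0],[0,0.005,0],[0,0,0]],"rot":[[0,0,0],[0,0,0],[0,0,0],[0,0,0],[0,0,0],[0,0,0],[0,0,0],[0,0,0]],"gripper":[0.3,0.3,0.3,0.3,0.3,0.3,0.3,0.3]}'
```

```text
clock: 17.8
tool_pos: [630.5, 36.8, 20.3]
tcp_rot: [[0.997, 0.073, -0.0], [0.073, -0.997, 0.003], [0.0, -0.003, -1.0]]
wrist_force: [0.0, 0.8, -1.1]
opening: 26.7
```

```bash
python3 -m creep '{"linear":[[-0.001,0.007,0],[-0.0005,0.005,0],[0,0,0]],"rot":[[0,0,0],[0,0,0],[0,0,0]],"gripper":[0.3,0.3,0.3]}'; python3 -m creep '{"linear":[[0,0.003,0],[0,0.003,0]],"rot":[[0,0,0],[0,0,0]],"gripper":[0.3,0.3]}'
```

```text
clock: 18.18
tool_pos: [629.1, 48.2, 20.3]
tcp_rot: [[0.997, 0.071, -0.0], [0.071, -0.997, 0.002], [-0.0, -0.002, -1.0]]
wrist_force: [0.0, -0.7, -0.7]
opening: 26.9
clock: 18.42
tool_pos: [629.2, 53.8, 20.3]
tcp_rot: [[0.998, 0.07, -0.0], [0.07, -0.998, 0.002], [0.0, -0.002, -1.0]]
wrist_force: [-0.3, -2.5, -1.0]
opening: 26.6
```

```bash
python3 -m creep '{"linear":[[0,0.004,0],[0,0.003,0]],"rot":[[0,0,0],[0,0,0]],"gripper":[0.3,0.3]}'
```

```text
clock: 18.68
tool_pos: [630.2, 54.8, 20.8]
tcp_rot: [[0.997, 0.074, 0.001], [0.074, -0.997, -0.01], [0.001, 0.01, -1.0]]
wrist_force: [-0.3, -9.6, 0.2]
opening: 27.2
```

```bash
python3 -m creep '{"linear":[[-0.001,-0.001,0],[0,0,0],[0,0,0],[0,0,0],[0,0,0.02],[0,0,0.03],[0,0,0.04],[0,0,0.04],[0,0,0]],"rot":[[0.4,0,0],[0,0,0],[0,0,0],[0,0,0],[0,0,0],[0,0,0],[0,0,0],[0,0,0],[0,0,0]],"gripper":[0.6,1,1,1,1,1,1,1,1]}'; python3 - <<'E'
from h import *
f=vision.grab_frame("scene");p=f["pixels"][:,:,::-1]
b=cv2.resize(p[140:290,190:390],(800,600),interpolation=cv2.INTER_CUBIC)
cv2.imwrite("pics/x8.png",b)
E
```

```text
clock: 19.8
tool_pos: [630.9, 55.5, 161.6]
tcp_rot: [[0.997, 0.074, 0.008], [0.074, -0.997, -0.001], [0.008, 0.001, -1.0]]
wrist_force: [0.4, 0.4, 1.4]
opening: -0.4
```

View pics/x8.png

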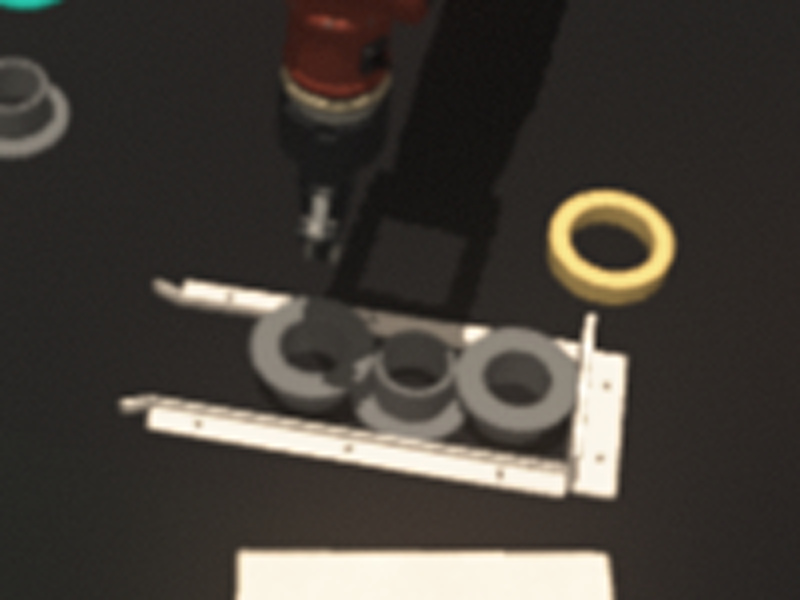

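```bash
python3 -m creep '{"linear":[[-0.02,-0.032,0],[-0.02,-0.032,0],[-0.02,-0.032,0],[-0.02,-0.032,0],[-0.02,-0.032,0],[-0.02,-0.032,0],[-0.02,-0.032,-0.01],[-0.02,-0.032,-0.02],[-0.02,-0.03,-0.02],[0,0,0]],"rot":[[0,0,0],[0,0,0],[0,0,0],[0,0,0],[0,0,0],[0,0,0],[0,0,0],[0,0,0],[0,0,0],[0,0,0]],"gripper":[-1,-1,-1,-1,-1,-1,-1,-1,-1,-1]}'
```

```text
clock: 21.1
tool_pos: [433.7, -232.9, 97.0]
tcp_rot: [[0.997, 0.077, -0.015], [0.078, -0.997, 0.008], [-0.014, -0.009, -1.0]]
wrist_force: [-0.3, -0.5, 0.7]
opening: 85.0
```

```bash
python3 -m creep '{"linear":[[-0.005,-0.018,0],[-0.004,-0.018,-0.02],[0,0,0]],"rot":[[-0.5,-0.8,-0.5],[0,0,0],[0,0,0]],"gripper":[-1,-1,-1]}'; python3 -m creep '{"linear":[[0,0,0]],"rot":[[0,0,0]],"gripper":[-1]}'
```

```text
clock: 21.48
tool_pos: [424.7, -267.0, 75.7]
tcp_rot: [[0.998, 0.069, -0.001], [0.069, -0.998, 0.002], [-0.001, -0.002, -1.0]]
wrist_force: [-0.6, 0.1, 0.2]
opening: 85.2
clock: 21.6
tool_pos: [425.4, -266.3, 76.2]
tcp_rot: [[0.998, 0.069, -0.001], [0.069, -0.998, 0.003], [-0.001, -0.003, -1.0]]
wrist_force: [0.8, 0.9, 0.2]
opening: 85.5
```

```bash
python3 -m creep '{"linear":[[-0.001,-0.003,-0.015],[0,0,-0.015],[0,0,-0.015],[0,0,-0.013],[0,0,-0.008],[0,0,0]],"rot":[[0,0,0],[0,0,0],[0,0,0],[0,0,0],[0,0,0],[0,0,0]],"gripper":[-1,-1,-1,-1,-1,-1]}'; python3 -m creep '{"linear":[[0,0,0],[0,0,0],[0,0,0],[0,0,0],[0,0,0]],"rot":[[0,0,0],[0,0,0],[0,0,0],[0,0,0],[0,0,0]],"gripper":[0.6,0.6,0.6,0.6,0.6]}'
```

```text
clock: 22.35
tool_pos: [424.7, -267.2, 5.5]
tcp_rot: [[0.997, 0.072, -0.002], [0.072, -0.997, 0.004], [-0.001, -0.004, -1.0]]
wrist_force: [-0.7, 0.6, 0.4]
opening: 85.4
clock: 22.98
tool_pos: [425.6, -268.0, 6.8]
tcp_rot: [[0.997, 0.071, 0.001], [0.071, -0.997, 0.002], [0.001, -0.002, -1.0]]
wrist_force: [0.2, 0.9, -2.3]
opening: 63.5
```

```bash
python3 -m creep '{"linear":[[0,0,0.018],[0.025,0.013,0],[0.03,0.015,0],[0.03,0.015,0],[0.03,0.015,0],[0.03,0.015,0],[0.03,0.015,0],[0.02,0.01,0],[0,0,0]],"rot":[[0,0,0],[0,0,0],[0,0,0],[0,0,0],[0,0,0],[0,0,0],[0,0,0],[0,0,0],[0,0,0]],"gripper":[0.6,0.6,0.6,0.6,0.6,0.6,0.6,0.6,0.6]}'
```

```text
clock: 24.1
tool_pos: [630.2, -168.4, 36.7]
tcp_rot: [[0.997, 0.07, 0.01], [0.07, -0.998, -0.003], [0.01, 0.003, -1.0]]
wrist_force: [-0.5, -1.1, -0.5]
opening: 63.0
```

```bash
python3 -m creep '{"linear":[[0.012,0.002,-0.01],[0.001,0,-0.01],[0,0,-0.005],[0,0,0]],"rot":[[0.2,0.5,0],[0,0,0],[0,0,0],[0,0,0]],"gripper":[0.6,0.6,0.6,0.6]}'; python3 -m creep '{"linear":[[0,0,0]],"rot":[[0,0,0]],"gripper":[0.6]}'
```

```text
clock: 24.6
tool_pos: [640.5, -167.6, 12.3]
tcp_rot: [[0.998, 0.069, -0.002], [0.069, -0.998, 0.001], [-0.002, -0.001, -1.0]]
wrist_force: [-0.8, 0.5, -1.2]
opening: 63.5
clock: 24.72
tool_pos: [640.0, -167.8, 12.3]
tcp_rot: [[0.998, 0.069, -0.002], [0.069, -0.998, 0.001], [-0.002, -0.001, -1.0]]
wrist_force: [-0.6, -0.3, -1.5]
opening: 63.1
```

```bash
python3 -m creep '{"linear":[[0.003,0,-0.002],[0,0,-0.0015],[-0.001,0.02,0],[-0.0015,0.02,0],[-0.001,0.02,0],[-0.001,0.015,0],[0,0,0]],"rot":[[0,0,0],[0,0,0],[0,0,0],[0,0,0],[0,0,0],[0,0,0],[0,0,0]],"gripper":[0.6,0.6,0.6,0.6,0.6,0.6,0.6]}'
```

```text
clock: 25.6
tool_pos: [638.0, -85.7, 9.3]
tcp_rot: [[0.997, 0.071, -0.002], [0.071, -0.997, 0.001], [-0.002, -0.001, -1.0]]
wrist_force: [0.3, -0.1, -1.9]
opening: 62.8
```

```bash
python3 -m creep '{"linear":[[-0.001,0.015,-0.001],[-0.001,0.015,0],[-0.0005,0.01,0],[0,0.004,0],[0,0,0]],"rot":[[0,0,0],[0,0,0],[0,0,0],[0,0,0],[0,0,0]],"gripper":[0.6,0.6,0.6,0.6,0.6]}'; python3 -m creep '{"linear":[[0,0.004,0],[0,0.003,0]],"rot":[[0,0,0],[0,0,0]],"gripper":[0.6,0.6]}'
```

```text
clock: 26.22
tool_pos: [635.6, -39.2, 8.4]
tcp_rot: [[0.998, 0.071, -0.001], [0.071, -0.998, 0.001], [-0.001, -0.001, -1.0]]
wrist_force: [-0.7, -0.1, -1.3]
opening: 63.4
clock: 26.48
tool_pos: [635.8, -32.7, 8.5]
tcp_rot: [[0.998, 0.069, -0.001], [0.069, -0.998, 0.0], [-0.001, -0.0, -1.0]]
wrist_force: [-0.0, -0.5, -0.8]
opening: 63.4
```

```bash
python3 -m creep '{"linear":[[-0.001,0.003,0],[0,0.003,0]],"rot":[[0,0,0],[0,0,0]],"gripper":[0.6,0.6]}'; python3 -m creep '{"linear":[[0,0.003,0],[0,0.003,0]],"rot":[[0,0,0],[0,0,0]],"gripper":[0.6,0.6]}'
```

```text
clock: 26.72
tool_pos: [634.8, -26.6, 8.5]
tcp_rot: [[0.998, 0.069, -0.001], [0.069, -0.998, 0.0], [-0.001, -0.0, -1.0]]
wrist_force: [-0.3, 0.8, -1.2]
opening: 62.9
clock: 26.98
tool_pos: [635.8, -24.8, 8.9]
tcp_rot: [[0.997, 0.072, 0.001], [0.072, -0.997, -0.008], [0.001, 0.008, -1.0]]
wrist_force: [0.8, -11.5, -1.5]
opening: 63.6
```

```bash
python3 -m creep '{"linear":[[-0.001,0.004,0],[0,0.003,0]],"rot":[[0.2,0,0],[0,0,0]],"gripper":[0.6,0.6]}';  python3 -m creep '{"linear":[[-0.001,-0.0015,0.001],[0,0,0],[0,0,0],[0,0,0.02],[0,0,0.03],[0,0,0.04],[-0.02,0,0.04],[-0.04,-0.04,0.04],[-0.04,-0.05,0.02],[-0.04,-0.05,0]],"rot":[[0.5,0,0],[0,0,0],[0,0,0],[0,0,0],[0,0,0],[0,0,0],[0,0,0],[0,0,0],[0,0,0],[0,0,0]],"gripper":[0.6,-1,-1,-1,-1,-1,-1,-1,-1,-1]}'
```

```text
clock: 27.22
tool_pos: [636.9, -25.1, 10.0]
tcp_rot: [[0.997, 0.074, 0.006], [0.074, -0.997, -0.017], [0.005, 0.017, -1.0]]
wrist_force: [1.0, -7.5, -1.8]
opening: 63.7
clock: 28.48
tool_pos: [505.6, -156.5, 212.7]
tcp_rot: [[0.996, 0.083, 0.022], [0.084, -0.996, -0.011], [0.021, 0.013, -1.0]]
wrist_force: [1.1, -0.6, 0.9]
opening: 85.5
```

```bash
python3 -m creep '{"linear":[[-0.02,-0.06,0],[-0.02,-0.06,0],[-0.02,-0.06,0],[0,0,0]],"rot":[[0,0,0],[0,0,0],[0,0,0],[0,0,0]],"gripper":[-1,-1,-1,-1]}'; python3 - <<'E'
from h import *
for n,(a,b,c,d) in {"top":(130,230,160,290),"scene":(150,290,190,390)}.items():
    f=vision.grab_frame(n);p=f["pixels"];np.save(f"pics/{n}9.npy",p)
    cv2.imwrite(f"pics/{n}9.png",cv2.resize(p[a:b,c:d,::-1],(780,600),interpolation=cv2.INTER_CUBIC))
E
```

```text
clock: 28.98
tool_pos: [444.7, -338.6, 222.1]
tcp_rot: [[0.996, 0.081, 0.034], [0.082, -0.996, -0.02], [0.032, 0.023, -0.999]]
wrist_force: [0.6, 1.0, -0.5]
opening: 85.4
```

View pics/top9.png

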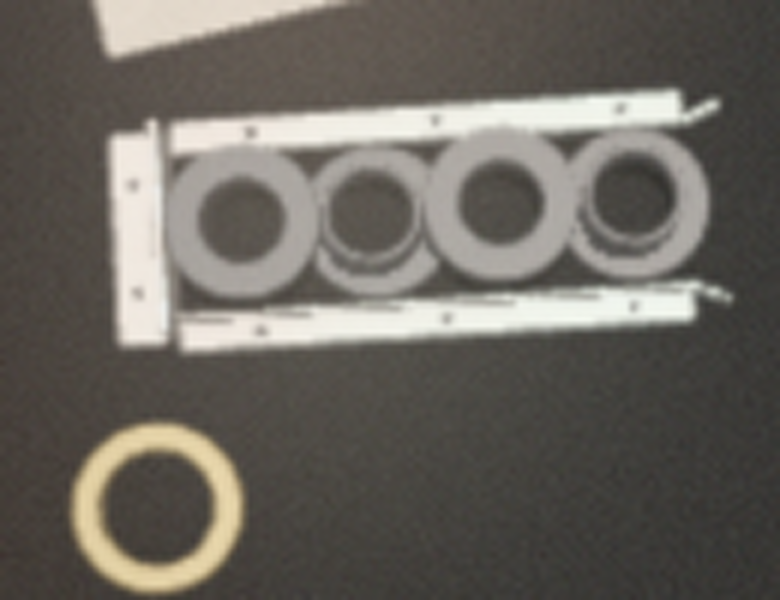

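View pics/scene9.png

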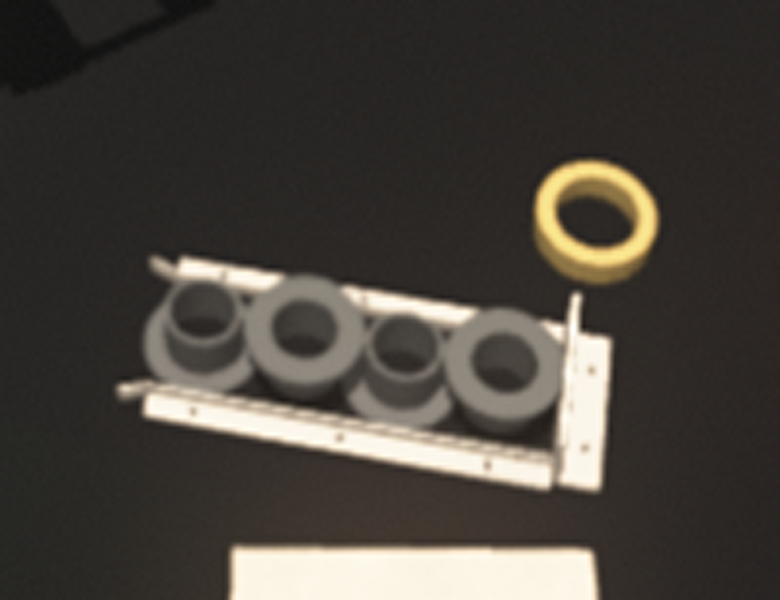

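```bash
python3 - <<'E'
from h import *
n=np.array([0.99767,0.06823]);u=np.array([-0.06823,0.99767])
S={"top":np.array([613.5,260.5]),"scene":np.array([615,264.6])}
R={}
for cam in("top","scene"):
    f=vision.grab_frame(cam);f["pixels"]=np.load(f"pics/{cam}9.npy")
    big=cv2.cvtColor(f["pixels"],cv2.COLOR_RGB2GRAY).astype(np.float32)
    for k,d in enumerate((49,130,211,292)):
        ctr=S[cam]-u*d
        for it in range(6):
            pts=[]
            for a in np.linspace(0,2*np.pi,120,endpoint=False):
                rr=np.arange(18,36,.5)
                P=np.c_[ctr[0]+rr*np.cos(a),ctr[1]+rr*np.sin(a),np.full(len(rr),46.)]
                uv=proj(f,P).astype(np.float32)
                v=cv2.remap(big,uv[:,0].reshape(1,-1),uv[:,1].reshape(1,-1),cv2.INTER_LINEAR)[0]
                v=cv2.GaussianBlur(v.reshape(1,-1),(0,0),2)[0]
                dd=np.diff(v);i=dd.argmax()
                if dd[i]>2: pts.append(P[i])
            s=fitc(np.array(pts));ctr=np.array(s[:2])
        c=ctr-S[cam]
        print(cam,k+1,'across %.1f along %.1f r %.1f err %.1f'%(c@n,c@u,s[2],s[3]),len(pts))
    if cam=="top":
        for (px,z,r0) in ((None,24,52),):
            pass
a=np.load("pics/top0.npy").astype(int);b=np.load("pics/top9.npy").astype(int)
ya=lambda p:np.argwhere((p[...,0]-p[...,2]>50)&(p[...,1]-p[...,2]>30)).__array__()
for p in(a,b):
    q=ya(p);q=q[(q[:,0]>190)&(q[:,0]<240)&(q[:,1]>160)&(q[:,1]<215)];print('tape px',q.mean(0)[::-1])
for p in(a,b):
    m=(p.min(2)>200);q=np.argwhere(m);q=q[(q[:,0]>195)&(q[:,0]<240)&(q[:,1]>365)&(q[:,1]<410)];print('plate px',q.mean(0)[::-1],len(q))
E
```

```text
top 1 across 1.6 along -46.9 r 26.7 err 0.5 120
top 2 across 2.1 along -128.2 r 26.2 err 0.5 120
top 3 across 2.4 along -209.7 r 26.5 err 0.5 120
top 4 across 3.0 along -293.5 r 26.1 err 0.5 120
scene 1 across 1.1 along -47.4 r 26.5 err 0.4 120
scene 2 across -1.0 along -128.2 r 26.3 err 1.1 120
scene 3 across 1.9 along -210.1 r 26.2 err 0.4 120
scene 4 across 0.9 along -293.8 r 25.6 err 1.1 120
tape px [185.56634304 214.10679612]
tape px [185.67207792 214.28246753]
plate px [387.64876033 218.35950413] 484
plate px [378.05882353 228.94117647] 17
```

```bash
python3 -m creep '{"linear":[[0.02,0.025,0],[0.03,0.037,0],[0.03,0.037,0],[0.03,0.037,0],[0.03,0.037,-0.02],[0.03,0.037,-0.03],[0.015,0.02,-0.03],[0,0,-0.02],[0,0,0],[0,0,0]],"rot":[[1.0,1.8,-0.5],[0,0,0],[0,0,0],[0,0,0],[0,0,0],[0,0,0],[0,0,0],[0,0,0],[0,0,0],[0,0,0]],"gripper":[1,1,1,1,1,1,1,1,1,1]}'
```

```text
clock: 30.42
tool_pos: [638.1, -77.1, 120.9]
tcp_rot: [[0.995, 0.104, 0.003], [0.104, -0.995, 0.001], [0.003, -0.001, -1.0]]
wrist_force: [0.9, 0.8, 0.2]
opening: 0.0
```

```bash
python3 -m creep '{"linear":[[0,-0.013,0],[0,0,-0.02],[0,0,-0.02],[0,0,0]],"rot":[[0,0,-2],[0,0,0],[0,0,0],[0,0,0]],"gripper":[1,1,1,1]}'
```

```text
clock: 30.92
tool_pos: [638.4, -94.3, 81.1]
tcp_rot: [[0.998, 0.062, 0.007], [0.062, -0.998, -0.001], [0.007, 0.001, -1.0]]
wrist_force: [0.3, 0.2, -0.5]
opening: 0.3
```

```bash
python3 -m creep '{"linear":[[0,0,-0.015],[0,0,-0.015],[0,0,-0.015],[0,0,-0.012],[0,0,0],[-0.0005,0.008,0],[0,0,0]],"rot":[[0,0.3,0],[0,0,0],[0,0,0],[0,0,0],[0,0,0],[0,0,0],[0,0,0]],"gripper":[1,1,1,1,1,1,1]}'; python3 -m creep '{"linear":[[-0.0005,0.004,0],[0,0.003,0]],"rot":[[0,0,0],[0,0,0]],"gripper":[1,1]}'
```

```text
clock: 31.8
tool_pos: [637.7, -85.1, 19.4]
tcp_rot: [[0.998, 0.063, 0.001], [0.063, -0.998, -0.0], [0.001, 0.0, -1.0]]
wrist_force: [-0.4, -0.7, 0.6]
opening: 0.2
clock: 32.05
tool_pos: [638.2, -77.9, 20.7]
tcp_rot: [[0.998, 0.063, 0.003], [0.063, -0.998, -0.001], [0.003, 0.001, -1.0]]
wrist_force: [0.7, 0.2, 0.2]
opening: -0.2
```

```bash
python3 -m creep '{"linear":[[-0.001,0.003,0],[0,0.003,0]],"rot":[[0,0,0],[0,0,0]],"gripper":[1,1]}'; python3 -m creep '{"linear":[[0,0.002,0],[0,0.002,0]],"rot":[[0,0,0],[0,0,0]],"gripper":[1,1]}'; python3 -m creep '{"linear":[[0,0.002,0],[0,0.002,0]],"rot":[[0,0,0],[0,0,0]],"gripper":[1,1]}'
```

```text
clock: 32.3
tool_pos: [637.5, -71.8, 21.3]
tcp_rot: [[0.998, 0.063, 0.004], [0.063, -0.998, -0.002], [0.004, 0.002, -1.0]]
wrist_force: [-0.2, -4.1, -0.1]
opening: -0.2
clock: 32.55
tool_pos: [638.4, -71.1, 21.9]
tcp_rot: [[0.998, 0.065, 0.006], [0.065, -0.998, -0.008], [0.005, 0.009, -1.0]]
wrist_force: [-0.2, -6.5, 0.1]
opening: -0.1
clock: 32.8
tool_pos: [639.0, -71.2, 22.2]
tcp_rot: [[0.998, 0.066, 0.008], [0.066, -0.998, -0.015], [0.007, 0.015, -1.0]]
wrist_force: [0.1, -5.9, -0.3]
opening: 0.2
```

```bash
python3 -m creep '{"linear":[[0,-0.008,0],[0,-0.008,0],[0,0,0.02],[0,0,0.04],[0,-0.02,0.05],[-0.04,-0.05,0.04],[-0.05,-0.05,0.02],[-0.05,-0.05,0],[-0.05,-0.02,0],[0,0,0]],"rot":[[0,0,0],[0,0,0],[0,0,0],[0,0,0],[0,0,0],[0,0,0],[0,0,0],[0,0,0],[0,0,0],[0,0,0]],"gripper":[1,1,1,1,1,1,1,1,1,1]}'; python3 - <<'E'
from h import *
n=np.array([0.99767,0.06823]);u=np.array([-0.06823,0.99767])
S={"top":np.array([613.5,262.6]),"scene":np.array([615,266.6])}
for cam in("top","scene"):
    f=vision.grab_frame(cam);np.save(f"pics/{cam}10.npy",f["pixels"])
    cv2.imwrite(f"pics/{cam}10.png",cv2.resize(f["pixels"][:,:,::-1],(800,600)))
    big=cv2.cvtColor(f["pixels"],cv2.COLOR_RGB2GRAY).astype(np.float32)
    for k,d in enumerate((49,130,211,292)):
        ctr=S[cam]-u*d
        for it in range(6):
            pts=[]
            for a in np.linspace(0,2*np.pi,120,endpoint=False):
                rr=np.arange(18,36,.5)
                P=np.c_[ctr[0]+rr*np.cos(a),ctr[1]+rr*np.sin(a),np.full(len(rr),46.)]
                uv=proj(f,P).astype(np.float32)
                v=cv2.remap(big,uv[:,0].reshape(1,-1),uv[:,1].reshape(1,-1),cv2.INTER_LINEAR)[0]
                v=cv2.GaussianBlur(v.reshape(1,-1),(0,0),2)[0]
                dd=np.diff(v);i=dd.argmax()
                if dd[i]>2: pts.append(P[i])
            s=fitc(np.array(pts));ctr=np.array(s[:2])
        c=ctr-S[cam]
        print(cam,k+1,'across %.1f along %.1f r %.1f err %.1f'%(c@n,c@u,s[2],s[3]),len(pts))
for t in("0","10"):
    p=np.load(f"pics/top{t}.npy").astype(int)
    m=(p.min(2)>200);q=np.argwhere(m);q=q[(q[:,0]>195)&(q[:,0]<240)&(q[:,1]>365)&(q[:,1]<410)];print('plate px',q.mean(0)[::-1],len(q))
E
```

```text
clock: 34.05
tool_pos: [466.1, -259.6, 198.5]
tcp_rot: [[0.998, 0.067, 0.021], [0.067, -0.998, -0.019], [0.019, 0.021, -1.0]]
wrist_force: [0.9, -0.3, 0.4]
opening: -0.0
top 1 across 1.1 along -48.9 r 26.7 err 0.5 120
top 2 across 1.7 along -130.1 r 26.2 err 0.5 120
top 3 across 2.2 along -211.0 r 26.6 err 0.5 120
top 4 across 3.7 along -292.7 r 26.2 err 0.4 120
scene 1 across 1.1 along -49.3 r 26.5 err 0.4 120
scene 2 across -1.3 along -129.9 r 26.3 err 1.0 120
scene 3 across 1.3 along -211.4 r 26.4 err 0.4 120
scene 4 across 1.3 along -292.9 r 25.6 err 1.2 120
plate px [387.64876033 218.35950413] 484
plate px [390.56198347 220.26997245] 363
```

View pics/top10.png

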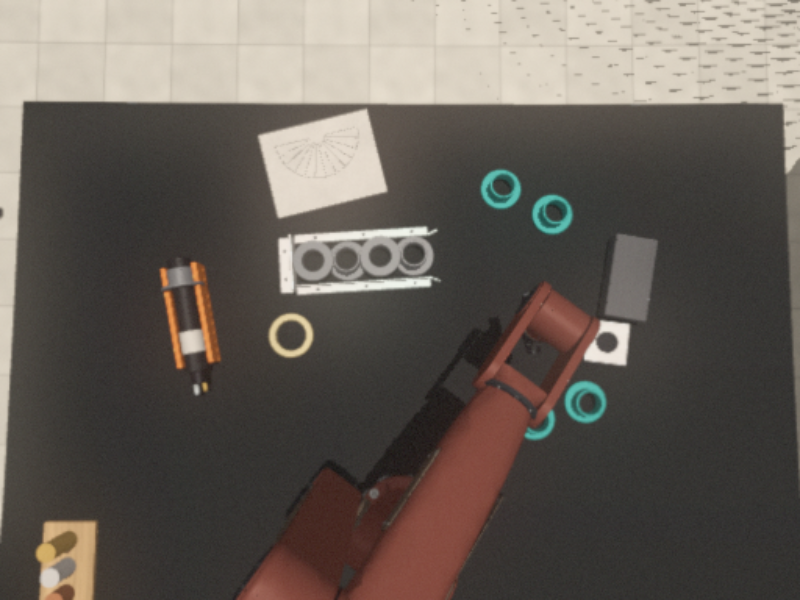

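View pics/scene10.png

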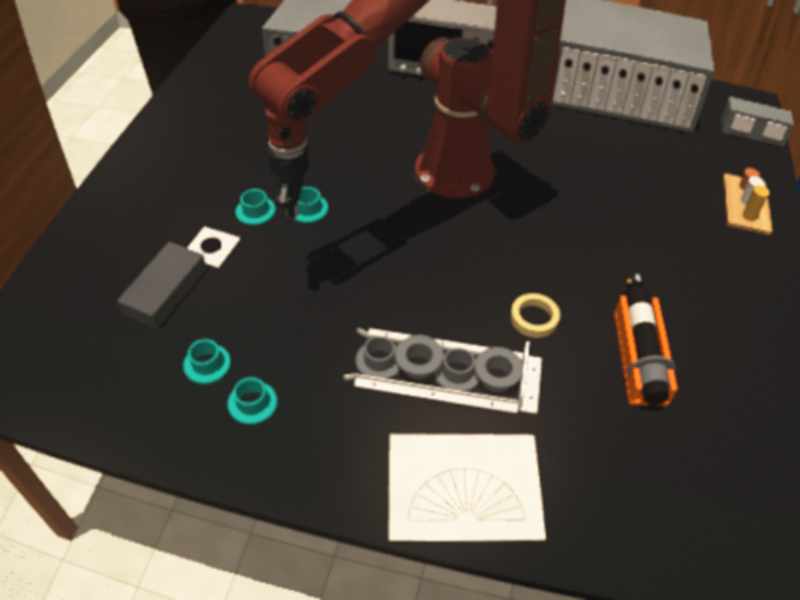

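The final pictures show the four collars alternating in the lane: top view at about (313,262), (348,262), (381,257) and (414,256). The tape is at (291,335) and the plate at (607,342), both unmoved. The arm is clear of everything.

```bash
python3 -c "
from rig import workorder; print(workorder.job_done())"
```

```text
the job is handed in; nothing more can be done
None
```

All four collars are in the rack and packed against the end plate, alternating flange-up and flange-down, and I handed the job in at about 34 s.

- **What I did:** I slid in the farther grey flange-down collar gripped by its neck. Next came the flange-up one, held from inside its bore, and then the last flange-down one. I pushed each until it made contact (about 10 N). The first check showed the fourth collar about 2.7 mm short, so I nudged it home with shut fingers.
- **Position checks:** The two cameras put the collar centres at 49, 130, 211 and 293 mm from the end plate, 81 to 82 mm apart. They lie within 4 mm of the centre line. The plate face itself was not measured directly: I took it as 49 mm beyond the first collar's final position, about 2 mm past my first estimate. So the spacing is firmer evidence than the absolute distances.
- **Bystanders:** The tape moved less than a pixel. The arm half hid the source plate in the last top view, so its pixel centre there could not be compared. The scene view shows it in place, and nothing came near it. The turquoise look-alikes were left alone.
- **Disagreement:** The two cameras differed by a constant 4 mm or so along y, so I averaged them for the moves.

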